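Click the track selector to red and send it

TASK

On the grey and blue track selector of the model railway, flick the near edge of the black toothed thumbwheel to the right with a fingertip, on through its clicks, until the red dot stands at the yellow pointer; do not run past it. Then press the green button all the way in, to send the choice, and let it come up again. Pick nothing up, and leave the glue bottle, the wagon and the snack box where they are.

Things in the scene. Friction and masses are not known exactly. Their poses are not given: they have to be found in the camera images.
- panel: Track selector, a desk unit screwed to the table. Origin on the table, exactly below the thumbwheel's axis; x points from the wheel to the unit's rear (away from the robot, turned up to 0.35 rad either way), y left, z up. Grey case: x -20 to 105 mm, y -127.5 to 77.5 mm, top at z 34 mm.
- pointer (a point): Tip of the yellow arrow on the blue riser at the unit's rear; it points at the wheel (panel -x). Panel x 55, y 0, z 62 mm. Riser: panel x 60 to 105 mm, y as the case, top at z 60 mm; axes as panel.
- hub (a point): Centre of the thumbwheel's upper face, on its upright axis, 50 mm above the table; axes as panel. The wheel lies flat above the case, z 36 to 50 mm: a black disc of radius 34 mm with 8 white radial teeth, 6 mm wide, that reach out to radius 48 mm, about 27 mm of free space between them. The near part overhangs the case, free below down to the table.
- near_edge (a point): Fixed point at the wheel's near edge: 41 mm from the axis to panel -x, 43 mm above the table; axes as panel. When the wheel rests in a click, a gap is centred here and the next teeth stand 22.5 degrees left and right of it, about the axis. The left tooth pushed across to where the right one stood is one click.
- wheel (a joint): Thumbwheel angle, rad; 0 with the red dot at the pointer; grows counter-clockwise from above (near edge moving right, panel -y). Rests every 0.785 rad: a spring detent pulls it to the nearest rest, so a tooth pushed past halfway snaps on; about 3 N at the teeth. Starts 2 to 5 clicks before red (-1.57 to -3.93). Nothing stops it at red; an end stop lies just behind -3.93.
- red_dot (a point): Centre of the red dot (15 mm across) on the wheel's upper face, 25 mm from the axis; turns with the wheel. Seven smaller white dots mark the other clicks, one every 45 degrees.
- send (a joint): Travel in m of the green push button, 0 up, 0.006 fully in; spring-loaded, about 5 N when fully in.
- send_top (a point): Centre of the top of the green button, a disc 28 mm across in a black housing on the case, to the right of the wheel (panel x 22, y -90 mm); it is pressed straight down.
- glue: Loose white glue bottle with a blue cap, 54 mm across, 120 mm high, left of the unit. Origin at the centre of its underside. To be left alone.
- wagon: Loose brown model goods wagon, 160 x 36 x 46 mm, long axis along its x, right of the unit. Origin at the centre of its underside. To be left alone.
- snackbox: Loose green plastic snack box, 104 x 134 x 50 mm, behind the unit. Origin at the centre of its underside. To be left alone.

How it is judged:
On the way, in this order (a step that is already met when the one before it is completed fails the run):
1. the wheel rests with the red dot at the pointer (value of joint wheel between -0.18 and 0.18 rad and velocity of joint wheel between -0.3 and 0.3 rad/s), for 0.2 s.
2. the green button is pressed in (value of joint send above 0.0045 m and value of joint wheel between -0.18 and 0.18 rad), for 0.05 s.
At the end, for the whole second after the job is handed in: The red dot is at the pointer (wheel within 0.18 rad of 0), the button was pressed at least 4.5 mm and is up again (under 1.5 mm), and the bottle, wagon and snack box are within 15 mm of where they began (value of joint wheel between -0.18 and 0.18 rad and value of joint send below 0.0015 m and distance of each of glue, wagon, snackbox from where it was at the start of the episode below 0.015 m); the robot touches nothing.
It fails at once if the wheel runs past red towards the next click (value of joint wheel above 0.5 rad).
It fails at once if the button is pressed before red is at the pointer (value of joint send above 0.003 m and not (value of joint wheel between -0.18 and 0.18 rad)).
It fails at once if the glue is shoved, tipped or lifted (distance of glue from where it was at the start of the episode above 0.02 m or angle between glue's own z axis and vertical above 0.3 rad).
It fails at once if the wagon is shoved, tipped or lifted (distance of wagon from where it was at the start of the episode above 0.02 m or angle between wagon's own z axis and vertical above 0.3 rad).
It fails at once if the snackbox is shoved, tipped or lifted (distance of snackbox from where it was at the start of the episode above 0.02 m or angle between snackbox's own z axis and vertical above 0.3 rad).
It also fails if it takes over 64 s, if anything falls off the work surface, if the arm or the gripper's body presses on something with over 40 N, if the wrist force passes 120 N, or if a joint passes its speed limit or range.

ROBOT

A 6-joint arm with a two-finger parallel gripper is mounted at the origin on the work surface. World frame = base frame: x ahead of the robot, y to its left, z up, the work surface at z = 0. Lengths are in m, angles in rad, forces in N, time in s.
With the tool pointing down it reaches from about 0.275 to 0.825 m from the base axis. Payload 5.2 kg.
Tool frame: the origin (TCP) lies on the centre line of the jaws, within the pads' length; the fingertips stand 11 mm ahead of it and the grasp point (between the pads) lies 8 mm behind it; z points along the fingers, y is the line along which they close (so a half turn about z gives the same grasp; the last joint's range is limited). The gripper opens to 93 mm and grips with 3 to 60 N. Pads are 15 mm wide; open, the fingers measure 128 mm over their backs; the gripper's body (75 mm by 188 mm) begins 65 mm behind the grasp point.
Start: joints at [-1.544, 0.259, 1.535, -0, 1.348, -0.203], TCP at [0.125, -0.536, 0.23] pointing down, gripper open.
Joint ranges: [-3.14, 3.14], [-0.91, 2.08], [0.19, 2.58], [-1.22, 4.36], [0.22, 2.71], [-3.12, 3.12]. Speed limits (rad/s): [2.57, 2.57, 3.14, 3.14, 3.14, 3.14].

INTERFACE

Orientations are given as [roll, pitch, yaw] about the fixed x, y, z axes, in that order (R = Rz(yaw) Ry(pitch) Rx(roll)).
In Python, from plant import get_obs, snapshot, job_done gives the robot as it stands.
- The arm moves only by the tool step_arm, never from a script. Its argument "moves" is a list of rows, each a list of 3 entries, a list of its own where there are three numbers: the shift along the world's x, y, z in m, then the turn about the world's z in rad, then the gripper's target within -1 to 1 (fully open at 1, half-way at 0, shut at -1). A call has 1 to 12 rows; each row shifts and turns the commanded pose from where the row before left it; what a row does not reach is not made up. A row lasts 1/8 s, in which the tool goes at most 62.5 mm and 10.7 degrees, less where a joint would pass 70% of its speed; a pose out of reach is approached as far as the arm can. A call with a gripper value outside its range is refused whole. The fingers move at their own pace and stop on an object; "newtons" is the grip in N (left out, the last holds). Time passes only in rows, so rows that do not move let the fingers close. It gives the time, the measured TCP pose, the force, the opening and the grip force at its end, in the units of the state.
- get_obs(): the state, without advancing time (a new reading comes with each control period).
- snapshot(name): name is "side" or "top" or "wrist"; returns a dict with "img" (420x560x3 uint8, blue, green, red), "vfov" (degrees; the focal length in pixels is half the picture's height over the tangent of half this angle, whatever the lens; pixels are square), "cx", "cy" (the principal point, pixels), "rvec" (rotation vector, rad) and "tvec" (3), from world to camera coordinates, as OpenCV has them; the wrist camera has in their place "tool_from_camera" (4x4, takes a point from camera to tool coordinates, whose origin is the TCP and whose axes are the flange's). Camera axes: x right, y down, z forward; pixel columns grow to the right and rows downward; lengths in m; the calibration is good to about 2 mm. A picture is of the moment at which its call begins: read the wrist's pose just before it. There is no depth.
- job_done(): hands the job in; it is judged then, once.
The state is a dict: "time": time; "qpos": joint angles; "joint_velocities": joint speeds; "effort": joint torques, N m; "position": TCP position; "eef_rot": TCP orientation; "contact_force": force on the tool from outside, world axes, zero at the start; "wrist_torque": the same for the moment, N m; "grip_width": finger opening in m; "grasp_force": force on a finger pad.
Only numpy, scipy, OpenCV 4.12 (cv2) and the standard library are available. Lean on these libraries where they do the work, as an engineer would, in place of code of your own. Each camera call takes 0.05 s, during which the arm holds its last target. There are 200 camera calls.

## Working session

There is one attempt and no reset: what is moved stays moved. The work goes in short steps, Python scripts to look and compute and a tool call to move; the robot and the scene stay as the last step left them, time stands still between calls to the robot, and variables do not carry over. Pictures are saved under pics/ and viewed, at most 10 in all, crops included, and the job is handed in when it is done.

Besides the shell and the picture viewer there is one more tool, called after "Request:" as name([rows], argument=value, ...), one row to a line, values as JSON. step_arm: Moves the arm, as the interface text tells. Its arguments: {"type":"object","properties":{"moves":{"type":"array"},"newtons":{"type":"number"}},"required":["moves"]}

```bash
mkdir -p pics
cat > h.py <<'E'
import numpy as np, cv2
from plant import get_obs, snapshot, job_done
def ray(s,u,v):
    f=s["img"].shape[0]/2/np.tan(np.radians(s["vfov"])/2)
    R=cv2.Rodrigues(np.array(s["rvec"],float))[0]; t=np.array(s["tvec"],float).ravel()
    return -R.T@t, R.T@np.array([(u-s["cx"])/f,(v-s["cy"])/f,1])
def onz(s,u,v,z):
    o,d=ray(s,u,v); return o+d*(z-o[2])/d[2]
def proj(s,P):
    f=s["img"].shape[0]/2/np.tan(np.radians(s["vfov"])/2)
    R=cv2.Rodrigues(np.array(s["rvec"],float))[0]; c=R@np.array(P)+np.array(s["tvec"],float).ravel()
    return c[:2]/c[2]*f+[s["cx"],s["cy"]]
def blobs(img,lo,hi,amin=20):
    m=cv2.inRange(cv2.cvtColor(img,cv2.COLOR_BGR2HSV),np.array(lo),np.array(hi))
    n,l,st,c=cv2.connectedComponentsWithStats(m)
    return [(c[i].round(1).tolist(),int(st[i,4]),st[i,:4].tolist()) for i in range(1,n) if st[i,4]>=amin]
E
python3 - <<'E'
from h import *
t=snapshot("top"); s=snapshot("side")
cv2.imwrite("pics/top.png",t["img"]);cv2.imwrite("pics/side.png",s["img"])
for n,x in(("top",t),("side",s)):
    print(n,"cam",ray(x,0,0)[0].round(3))
    for c,lo,hi in(("red",(0,150,80),(6,255,255)),("red2",(174,150,80),(180,255,255)),("yel",(22,130,120),(34,255,255)),("grn",(45,100,60),(85,255,255))):
        print(c,blobs(x["img"],lo,hi,8))
print(get_obs())
E
```

```text
top cam [0.503 0.046 1.129]
red [([352.3, 250.0], 238, [342, 215, 23, 69]), ([265.2, 251.0], 40, [262, 248, 7, 7])]
red2 []
yel [([258.7, 220.2], 44, [254, 215, 11, 10])]
grn [([269.1, 165.6], 2675, [237, 139, 65, 54]), ([296.2, 246.2], 129, [290, 240, 13, 13])]
side cam [0.302 0.454 0.719]
red [([362.5, 193.7], 163, [333, 174, 63, 38]), ([311.2, 249.4], 49, [308, 246, 8, 8])]
red2 []
yel [([240.5, 171.4], 10, [236, 170, 10, 5]), ([256.0, 178.8], 19, [247, 171, 19, 16]), ([224.5, 181.0], 20, [215, 175, 20, 13]), ([272.2, 192.8], 12, [267, 188, 10, 11]), ([196.1, 198.8], 9, [193, 196, 8, 7]), ([278.0, 233.1], 45, [274, 229, 9, 8])]
grn [([336.8, 27.6], 57, [333, 20, 8, 13]), ([306.8, 50.2], 26, [304, 44, 6, 11]), ([235.8, 204.9], 3190, [195, 171, 80, 70]), ([327.6, 222.6], 145, [321, 217, 15, 13])]
{'time': 0.1, 'qpos': array([-1.54381220e+00,  2.59264820e-01,  1.53595148e+00, -1.03567683e-05,
        1.34800355e+00, -2.02765110e-01]), 'joint_velocities': array([ 0.00039723, -0.00089135, -0.00327503,  0.00012495,  0.00056676,
       -0.00045246]), 'effort': array([ 1.83618293e-03, -4.38212836e+01, -2.84644318e+01,  7.19933119e-02,
        3.62187414e-02, -5.79115908e-05]), 'position': array([ 0.12527846, -0.53506265,  0.22891258]), 'eef_rot': array([-3.13999676e+00, -3.17791256e-04,  2.29751281e-01]), 'contact_force': array([ 0.27109742,  0.41630518, -0.00447038]), 'wrist_torque': array([ 0.01793523,  0.00901164, -0.00490343]), 'grasp_force': 0.0, 'grip_width': 0.09307258417494813}
```

View pics/top.png

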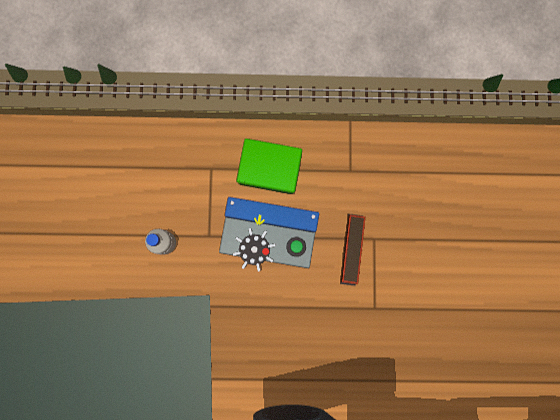

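View pics/side.png

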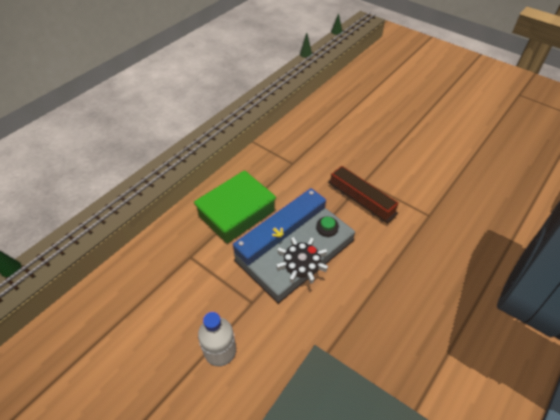

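The top view shows the selector with its wheel near (254,249), the red dot at (265,251), the pointer at (259,220) and the button at (296,246). The red dot stands to the right, so roughly 2 clicks are needed. The side view agrees, with the button at (328,223).

Run:
```python
from h import *
t=snapshot("top"); s=snapshot("side")
def tri(a,b):
    (o1,d1),(o2,d2)=ray(t,*a),ray(s,*b)
    k=np.linalg.lstsq(np.c_[d1,-d2],o2-o1,rcond=None)[0]
    p,q=o1+k[0]*d1,o2+k[1]*d2; return (p+q)/2,np.linalg.norm(p-q)
print("button",tri((296.2,246.2),(327.6,222.6)))
print("red",tri((265.2,251),(311.2,249.4)), onz(t,265.2,251,.05))
# riser yaw
m=cv2.inRange(cv2.cvtColor(t["img"],cv2.COLOR_BGR2HSV),(100,130,60),(125,255,255)); m[:, :200]=0
c=max(cv2.findContours(m,0,2)[0],key=cv2.contourArea); box=cv2.boxPoints(cv2.minAreaRect(c))
P=np.array([onz(t,*b,.06)[:2] for b in box]);print("riser",P.round(4)); 
e=max([P[1]-P[0],P[2]-P[1]],key=np.linalg.norm); e=e*np.sign(e[1]); yaw=np.arctan2(-e[0],e[1]); print("yaw",yaw,np.linalg.norm(e))
R=lambda y:np.array([[np.cos(y),-np.sin(y)],[np.sin(y),np.cos(y)]])
cen=P.mean(0); print("hub from riser",cen-R(yaw)@[.0825,-.025])
b=onz(t,296.2,246.2,.045)[:2]; print("hub from button z45",b-R(yaw)@[.022,-.09])
# white teeth / dots
w=blobs(t["img"][215:285,220:290],(0,0,170),(180,60,255),3); print(w)
hs=[]
for q in w: print((onz(t,q[0][0]+220,q[0][1]+215,.05)[:2]).round(4),q[1])
y=t["img"][185:285,210:330]; cv2.imwrite("pics/c.png",cv2.resize(y,None,fx=6,fy=6,interpolation=2))
```

```text
button (array([ 0.55344053, -0.00972195,  0.04857268]), np.float64(0.0007608175464260012))
red (array([0.5422832 , 0.05825061, 0.04607966]), np.float64(0.001493661809751285)) [0.54148333 0.05785246 0.05      ]
riser [[ 0.615   0.1484]
 [ 0.6585  0.1423]
 [ 0.6275 -0.0578]
 [ 0.5842 -0.0507]]
yaw -0.15369151239979909 0.20246035980623925
hub from riser [0.54362018 0.08288026]
hub from button z45 [0.54530622 0.08222825]
[([29.8, 16.2], 16, [29, 13, 3, 7]), ([43.7, 18.7], 19, [42, 16, 5, 7]), ([35.6, 22.8], 16, [34, 21, 4, 5]), ([18.3, 24.2], 19, [15, 22, 7, 5]), ([27.3, 24.7], 15, [26, 23, 4, 5]), ([43.3, 27.5], 14, [42, 26, 4, 4]), ([51.2, 30.1], 21, [48, 28, 7, 5]), ([22.4, 32.1], 17, [21, 30, 4, 5]), ([33.7, 34.0], 32, [31, 31, 6, 7]), ([15.9, 38.0], 19, [13, 36, 7, 5]), ([24.4, 40.8], 16, [23, 39, 4, 5]), ([40.3, 43.5], 14, [39, 42, 4, 4]), ([49.0, 43.8], 19, [46, 42, 7, 5]), ([31.7, 45.5], 14, [30, 44, 4, 4]), ([23.8, 49.9], 18, [22, 47, 5, 7]), ([37.7, 52.1], 19, [36, 48, 4, 9])]
[0.5843 0.0924] 16
[0.5793 0.0619] 19
[0.57   0.0794] 16
[0.5663 0.1172] 19
[0.5655 0.0975] 15
[0.56   0.0624] 14
[0.5546 0.045 ] 21
[0.5492 0.1078] 17
[0.5454 0.0831] 32
[0.5361 0.1217] 19
[0.5303 0.103 ] 16
[0.525  0.0682] 14
[0.5247 0.0492] 19
[0.5204 0.0869] 14
[0.5106 0.1038] 18
[0.5063 0.0735] 19
```

View pics/c.png

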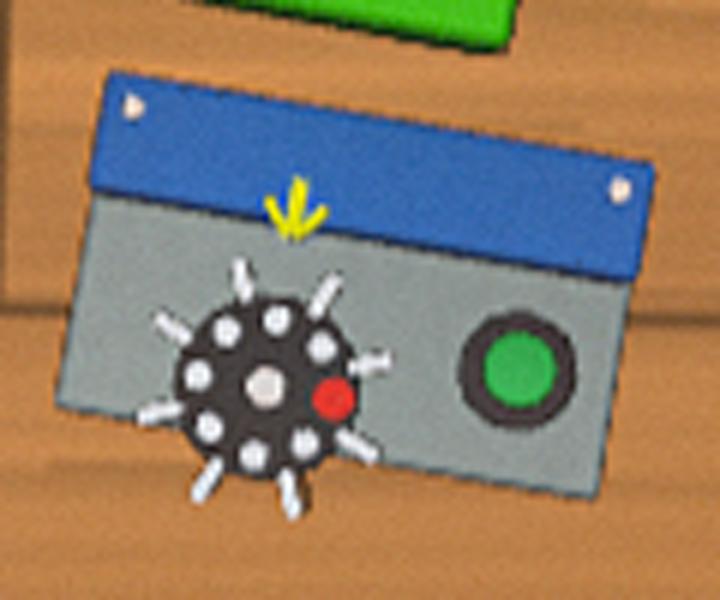

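Hub is at (0.545, 0.083) with panel yaw -0.154. The red dot is at -1.57 rad, so 2 clicks. I'll approach with the closed gripper, 15 mm side tangential.

Request:
step_arm([
  [[0.029, 0.056, 0], 0.1, -1],
  [[0.029, 0.056, 0], 0.1, -1],
  [[0.029, 0.056, 0], 0.1, -1],
  [[0.029, 0.056, 0], 0.1, -1],
  [[0.029, 0.056, 0], 0.1, -1],
  [[0.029, 0.056, 0], 0.1, -1],
  [[0.029, 0.056, 0], 0.1, -1],
  [[0.029, 0.056, 0], 0.1, -1],
  [[0.029, 0.056, 0], 0.1, -1],
  [[0.029, 0.056, 0], 0.1, -1],
  [[0.029, 0.056, 0], 0.1, -1],
  [[0.029, 0.056, 0], 0.087, -1],
], newtons=10)

```text
time: 1.7
position: [0.4708, 0.1326, 0.2297]
eef_rot: [3.141, 0.0, 1.42]
contact_force: [0.4, -0.3, 0.2]
grip_width: 0.0003
grasp_force: 0.0
```

Request:
step_arm([
  [[0.003, 0.003, -0.04], 0, -1],
  [[0.002, 0.003, -0.04], 0, -1],
  [[0, 0, -0.04], 0, -1],
  [[0, 0, -0.04], 0, -1],
  [[0, 0, -0.027], 0, -1],
  [[0, 0, 0], 0, -1],
  [[0, 0, 0], 0, -1],
])

```text
time: 2.58
position: [0.4759, 0.1365, 0.0435]
eef_rot: [3.14, -0.0, 1.417]
contact_force: [0.4, -0.8, 0.5]
grip_width: 0.0007
grasp_force: 0.0
```

Run:
```python
from h import *
o=get_obs();print(o["position"],o["contact_force"])
w=snapshot("wrist");s=snapshot("side");
cv2.imwrite("pics/ws.png",np.hstack([cv2.resize(w["img"],(400,300)),cv2.resize(s["img"][180:330,200:400],(400,300))]))
```

```text
[0.47591576 0.13650632 0.04350454] [ 0.44502005 -0.84337026  0.51497687]
```

View pics/ws.png

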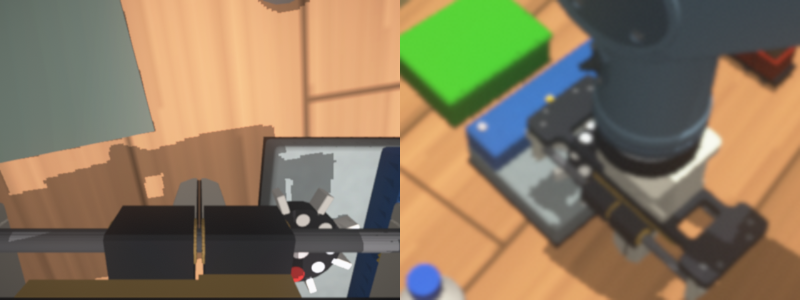

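The wrist view shows the finger block beside the wheel, with the red dot at (297,273). The side view is blocked by the arm. Now I push the first click.

Request:
step_arm([
  [[0.01, -0.0016, 0], 0, -1],
  [[0.0107, -0.0016, 0], 0, -1],
  [[0, 0, 0], 0, -1],
  [[-0.0008, -0.005, 0], 0, -1],
  [[-0.0008, -0.005, 0], 0, -1],
  [[-0.0006, -0.004, 0], 0, -1],
  [[-0.0006, -0.004, 0], 0, -1],
  [[-0.0006, -0.004, 0], 0, -1],
])

```text
time: 3.68
position: [0.4904, 0.1123, 0.0422]
eef_rot: [-3.138, -0.002, 1.416]
contact_force: [-3.3, 6.1, 0.5]
grip_width: 0.0005
grasp_force: 2.5
```

```bash
cat >> h.py <<'E'
H=np.array([.5454,.083]); Y=-.154
def pan(p): c,s=np.cos(Y),np.sin(Y); return np.array([[c,s],[-s,c]])@(np.array(p)[:2]-H)
def red():
    o=get_obs(); w=snapshot("wrist"); T=np.array(w["tool_from_camera"])
    from scipy.spatial.transform import Rotation as Ro
    R=Ro.from_euler("xyz",o["eef_rot"]).as_matrix(); f=210/np.tan(np.radians(w["vfov"])/2)
    print("t",o["time"],"tcp panel",pan(o["position"]).round(4),"F",o["contact_force"].round(1))
    for b in blobs(w["img"],(0,150,80),(6,255,255),30)+blobs(w["img"],(175,150,80),(180,255,255),30):
        d=R@T[:3,:3]@np.array([(b[0][0]-w["cx"])/f,(b[0][1]-w["cy"])/f,1]); c=R@T[:3,3]+o["position"]
        q=pan(c+d*(.05-c[2])/d[2]); print("red",b,q.round(4),np.linalg.norm(q).round(4),"ang",np.arctan2(q[1],q[0]).round(3))
    return w
E
python3 -c "
from h import *
red()"
```

```text
t 3.675 tcp panel [-0.0589  0.0205] F [-3.3  6.1  0.5]
```

Request:
step_arm([
  [[-0.0006, -0.004, 0], 0, -1],
  [[-0.0006, -0.004, 0], 0, -1],
  [[-0.0006, -0.004, 0], 0, -1],
  [[-0.0006, -0.004, 0], 0, -1],
  [[0, 0, 0], 0, -1],
])

```text
time: 4.35
position: [0.4908, 0.0945, 0.0429]
eef_rot: [3.14, 0.0, 1.416]
contact_force: [-0.4, -0.2, 0.4]
grip_width: 0.0005
grasp_force: 0.0
```

```bash
python3 -c "
from h import *
w=red(); cv2.imwrite('pics/w2.png',w['img'])"
```

```text
t 4.35 tcp panel [-0.0558  0.003 ] F [-0.4 -0.2  0.4]
red ([413.9, 313.0], 262, [402, 306, 24, 14]) [ 0.0168 -0.0159] 0.0231 ang -0.758
```

View pics/w2.png

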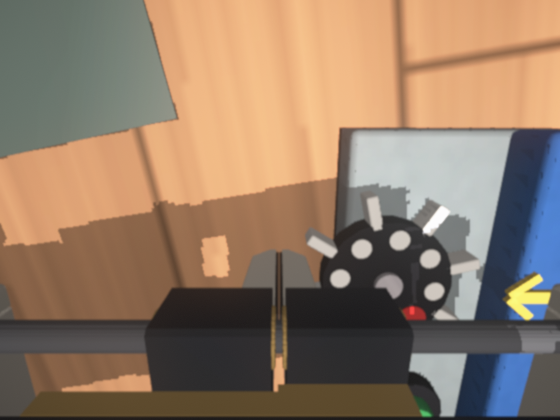

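The red dot, at (414,313) and partly covered, now lies at -0.76 rad: one click done, and no force on the tool. I retract, move left, go back in and push again.

Request:
step_arm([
  [[-0.0104, 0.0016, 0], 0, -1],
  [[-0.0104, 0.0016, 0], 0, -1],
  [[0, 0, 0], 0, -1],
  [[0.002, 0.013, 0], 0, -1],
  [[0.002, 0.013, 0], 0, -1],
  [[0.002, 0.013, 0], 0, -1],
  [[0, 0, 0], 0, -1],
  [[0.0104, -0.0016, 0], 0, -1],
  [[0.0104, -0.0016, 0], 0, -1],
  [[0, 0, 0], 0, -1],
])

```text
time: 5.65
position: [0.4976, 0.1336, 0.0427]
eef_rot: [3.14, -0.0, 1.416]
contact_force: [0.4, -0.5, 0.1]
grip_width: 0.0006
grasp_force: 0.0
```

Request:
step_arm([
  [[-0.0008, -0.005, 0], 0, -1],
  [[-0.0008, -0.005, 0], 0, -1],
  [[-0.0006, -0.004, 0], 0, -1],
  [[-0.0006, -0.004, 0], 0, -1],
  [[-0.0006, -0.004, 0], 0, -1],
  [[-0.0006, -0.004, 0], 0, -1],
  [[-0.0006, -0.004, 0], 0, -1],
  [[-0.0006, -0.004, 0], 0, -1],
  [[-0.0006, -0.004, 0], 0, -1],
  [[0, 0, 0], 0, -1],
])

```text
time: 6.9
position: [0.4844, 0.0966, 0.042]
eef_rot: [-3.131, 0.001, 1.417]
contact_force: [-14.3, 1.3, 10.3]
grip_width: 0.0006
grasp_force: 7.4
```

```bash
python3 -c "
from h import *
w=red()"
```

```text
t 6.9 tcp panel [-0.0623  0.0041] F [-14.3   1.3  10.3]
red ([444.2, 302.6], 602, [430, 290, 30, 26]) [ 0.0244 -0.0072] 0.0255 ang -0.288
```

The wheel is at -0.29 rad, past halfway, but its tooth tip is jammed against the finger face. Backing straight out should let the detent finish the click.

Request:
step_arm([
  [[-0.003, 0.0005, 0], 0, -1],
  [[-0.003, 0.0005, 0], 0, -1],
  [[-0.003, 0.0005, 0], 0, -1],
  [[-0.003, 0.0005, 0], 0, -1],
  [[-0.005, 0.0008, 0], 0, -1],
  [[-0.005, 0.0008, 0], 0, -1],
  [[0, 0, 0], 0, -1],
  [[0, 0, 0], 0, -1],
])

```text
time: 7.95
position: [0.4685, 0.0999, 0.0427]
eef_rot: [3.141, -0.0, 1.417]
contact_force: [-0.3, -0.6, -0.9]
grip_width: 0.0009
grasp_force: 0.0
```

```bash
python3 -c "
from h import *
w=red()"
```

```text
t 7.95 tcp panel [-0.0786  0.0049] F [-0.3 -0.6 -0.9]
red ([473.5, 302.0], 594, [459, 289, 30, 27]) [ 0.0244 -0.0072] 0.0255 ang -0.287
```

Request:
step_arm([
  [[-0.01, 0, 0.03], 0, -1],
  [[-0.02, 0, 0.05], 0, -1],
  [[-0.05, 0, 0.06], 0, -1],
  [[-0.05, 0, 0.04], 0, -1],
  [[-0.05, 0, 0], 0, -1],
  [[0, 0, 0], 0, -1],
])

```text
time: 8.75
position: [0.2968, 0.1001, 0.21]
eef_rot: [3.141, -0.0, 1.417]
contact_force: [0.2, 0.3, 1.2]
grip_width: 0.0004
grasp_force: 0.0
```

```bash
python3 -c "
from h import *
w=red(); t=snapshot('top')
for b in blobs(t['img'],(0,150,80),(6,255,255),10)+blobs(t['img'],(22,130,120),(34,255,255),10): print(b,pan(onz(t,*b[0],.05)))
a=cv2.resize(t['img'][185:285,210:330],(480,400),interpolation=2); cv2.imwrite('pics/c2.png',np.hstack([a,cv2.resize(w['img'],(320,240))[:, :].repeat(1,0) if 0 else cv2.copyMakeBorder(cv2.resize(w['img'],(320,240)),0,160,0,0,0)]))"
```

```text
t 8.75 tcp panel [-0.2483 -0.0212] F [0.2 0.3 1.2]
red ([548.3, 187.8], 188, [541, 180, 16, 16]) [ 0.0239 -0.0072] 0.0249 ang -0.291
red ([453.6, 361.2], 74, [451, 354, 6, 15]) [-0.0386 -0.2182] 0.2216 ang -1.746
([351.6, 250.7], 218, [342, 215, 23, 69]) [ 0.0326329  -0.21197935]
([362.6, 231.1], 21, [362, 224, 3, 16]) [ 0.07932949 -0.22946299]
([259.3, 239.0], 40, [256, 236, 7, 7]) [ 0.02362687 -0.00820638]
([258.7, 220.2], 44, [254, 215, 11, 10]) [0.06416245 0.00026844]
```

View pics/c2.png

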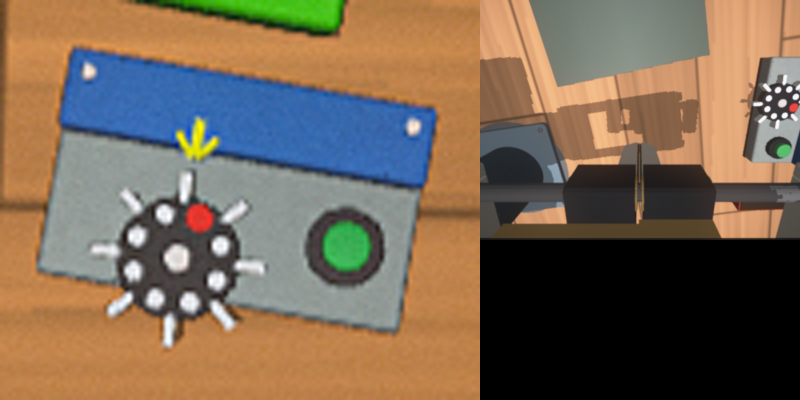

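The wheel is truly stuck at about -0.31 rad, just past halfway. The red dot in the top crop is at (200,219), right of the pointer line. I'll nudge that same near tooth a bit further, with the finger in deeper.

Request:
step_arm([
  [[0.03, 0.002, -0.028], 0, -1],
  [[0.03, 0.002, -0.028], 0, -1],
  [[0.03, 0.002, -0.028], 0, -1],
  [[0.03, 0.002, -0.028], 0, -1],
  [[0.03, 0.001, -0.028], 0, -1],
  [[0.024, 0.001, -0.028], 0, -1],
  [[0, 0, 0], 0, -1],
  [[0, 0, 0], 0, -1],
])

```text
time: 9.85
position: [0.4732, 0.1098, 0.0413]
eef_rot: [-3.14, 0.0, 1.417]
contact_force: [1.0, -0.5, -0.6]
grip_width: 0.0002
grasp_force: 0.0
```

```bash
python3 -c "
from h import *
w=red()"
```

```text
t 9.85 tcp panel [-0.0754  0.0154] F [ 1.  -0.5 -0.6]
red ([467.4, 314.9], 233, [454, 309, 27, 11]) [ 0.0246 -0.0033] 0.0248 ang -0.135
```

Request:
step_arm([
  [[0.0076, -0.0012, 0], 0, -1],
  [[0.0076, -0.0012, 0], 0, -1],
  [[0.0076, -0.0012, 0], 0, -1],
  [[0, 0, 0], 0, -1],
  [[-0.0005, -0.003, 0], 0, -1],
  [[-0.0005, -0.003, 0], 0, -1],
  [[-0.0005, -0.003, 0], 0, -1],
  [[-0.0005, -0.003, 0], 0, -1],
  [[0, 0, 0], 0, -1],
])

```text
time: 11.02
position: [0.4942, 0.0939, 0.0417]
eef_rot: [-3.142, 0.0, 1.416]
contact_force: [0.1, 0.8, 0.2]
grip_width: 0.0001
grasp_force: 0.0
```

```bash
python3 -c "
from h import *
w=red()"
```

```text
t 11.025 tcp panel [-0.0522  0.0029] F [0.1 0.8 0.2]
red ([428.0, 291.6], 616, [414, 279, 29, 26]) [ 0.0255 -0.0024] 0.0256 ang -0.095
```

Request:
step_arm([
  [[-0.0099, 0.0015, 0], 0, -1],
  [[-0.0099, 0.0015, 0], 0, -1],
  [[-0.0099, 0.0015, 0], 0, -1],
  [[0, 0, 0.04], 0, -1],
  [[-0.01, 0, 0.05], 0, -1],
  [[-0.05, 0, 0.04], 0, -1],
  [[-0.05, 0, 0], 0, -1],
  [[-0.05, 0, 0], 0, -1],
  [[0, 0, 0], 0, -1],
])

```text
time: 12.2
position: [0.3017, 0.0992, 0.1702]
eef_rot: [-3.14, 0.0, 1.418]
contact_force: [1.1, -1.1, 0.9]
grip_width: 0.0004
grasp_force: 0.0
```

```bash
python3 -c "
from h import *
w=red(); t=snapshot('top')
b=[x for x in blobs(t['img'],(0,150,80),(6,255,255),10) if x[0][0]<300][0]; r=pan(onz(t,*b[0],.05)); print(r,np.arctan2(r[1],r[0]))
P=[onz(t,q[0][0]+220,q[0][1]+215,.05) for q in blobs(t['img'][215:285,220:290],(0,0,170),(180,60,255),3)]
for p in P:
  p=pan(p);a=np.degrees(np.arctan2(p[1],p[0])); print(np.linalg.norm(p).round(4),a.round(1),((a+22.5)%45-22.5).round(1))
print(pan([.55344,-.00972]), onz(t,*blobs(t['img'][220:290,280:320],(45,100,60),(85,255,255))[0][0],.0486))
"
```

```text
t 12.2 tcp panel [-0.2433 -0.0214] F [ 1.1 -1.1  0.9]
red ([489.4, 374.3], 401, [466, 368, 63, 28]) [-0.0202 -0.1997] 0.2007 ang -1.672
[ 0.02500578 -0.00329302] -0.13093706425982837
0.0398 14.9 14.9
0.0403 -30.2 14.8
0.0402 59.8 14.8
0.0248 37.6 -7.4
0.0248 -53.5 -8.5
0.0252 83.0 -7.0
0.0002 172.9 -7.1
0.0403 -75.2 14.8
0.0397 105.0 15.0
0.0252 -99.4 -9.4
0.0249 127.7 -7.3
0.0251 173.3 -6.7
0.0253 -142.4 -7.4
0.0411 -120.8 14.2
0.0405 150.6 15.6
0.0401 -164.7 15.3
[ 0.02216736 -0.09038943] [1.04684644 0.63883638 0.0486    ]
```

Red is at -0.13 rad, which is inside tolerance but friction has left it short. A small, controlled nudge should centre it.

Request:
step_arm([
  [[0.034, 0, -0.022], 0, -1],
  [[0.034, 0, -0.022], 0, -1],
  [[0.034, 0, -0.022], 0, -1],
  [[0.034, 0, -0.022], 0, -1],
  [[0.034, -0.001, -0.022], 0, -1],
  [[0, 0, -0.018], 0, -1],
  [[0, 0, 0], 0, -1],
  [[0, 0, 0], 0, -1],
])

```text
time: 13.3
position: [0.4762, 0.0978, 0.0428]
eef_rot: [-3.142, -0.0, 1.417]
contact_force: [-0.4, 0.1, -0.3]
grip_width: 0.0002
grasp_force: 0.0
```

```bash
python3 -c "
from h import *
w=red()"
```

```text
t 13.3 tcp panel [-0.0706  0.004 ] F [-0.4  0.1 -0.3]
red ([462.2, 292.3], 591, [448, 280, 30, 26]) [ 0.0255 -0.0024] 0.0256 ang -0.093
```

Request:
step_arm([
  [[0.006, -0.001, 0], 0, -1],
  [[0.006, -0.001, 0], 0, -1],
  [[0.006, -0.001, 0], 0, -1],
  [[0, 0, 0], 0, -1],
  [[-0.0003, -0.002, 0], 0, -1],
  [[-0.0003, -0.002, 0], 0, -1],
  [[-0.0002, -0.0015, 0], 0, -1],
  [[-0.0002, -0.0015, 0], 0, -1],
  [[0, 0, 0], 0, -1],
])

```text
time: 14.48
position: [0.4928, 0.0877, 0.0428]
eef_rot: [3.142, -0.0, 1.417]
contact_force: [-0.4, 0.5, 0.9]
grip_width: 0.0002
grasp_force: 0.2
```

```bash
python3 -c "
from h import *
w=red()"
```

```text
t 14.475 tcp panel [-0.0527 -0.0034] F [-0.4  0.5  0.9]
red ([431.1, 273.7], 631, [416, 261, 31, 27]) [0.0258 0.0009] 0.0258 ang 0.037
```

Request:
step_arm([
  [[-0.0099, 0.0015, 0], 0, -1],
  [[-0.0099, 0.0015, 0], 0, -1],
  [[-0.0099, 0.0015, 0], 0, -1],
  [[0, 0, 0.04], 0, -1],
  [[0, 0, 0.04], 0, -1],
  [[0.015, -0.024, 0], 0, 0],
  [[0.015, -0.024, 0], 0, 0],
  [[0.015, -0.024, 0], 0, 0],
  [[0.015, -0.025, 0], 0, 0],
  [[0, 0, 0], 0, 0],
  [[0, 0, 0], 0, 0],
])

```text
time: 15.9
position: [0.5221, -0.0041, 0.1225]
eef_rot: [-3.14, -0.0, 1.417]
contact_force: [0.9, -0.1, -0.5]
grip_width: 0.0465
grasp_force: 0.0
```

```bash
python3 -c "
from h import *
w=red(); s=snapshot('side'); t=snapshot('top')
for x in (s,t): print([b for b in blobs(x['img'],(0,150,80),(6,255,255),10)])
cv2.imwrite('pics/w3.png',np.hstack([cv2.resize(w['img'],(400,300)),cv2.resize(t['img'][185:275,210:330],(400,300))]))"
```

```text
t 15.9 tcp panel [-0.0097 -0.0896] F [ 0.9 -0.1 -0.5]
red ([251.7, 366.3], 89, [249, 354, 9, 25]) [-0.0328 -0.2148] 0.2173 ang -1.722
[([346.5, 182.9], 22, [342, 179, 10, 8]), ([292.5, 248.9], 48, [288, 246, 9, 7])]
[([357.2, 223.3], 78, [348, 215, 17, 28]), ([256.0, 237.8], 41, [253, 235, 7, 7])]
```

View pics/w3.png

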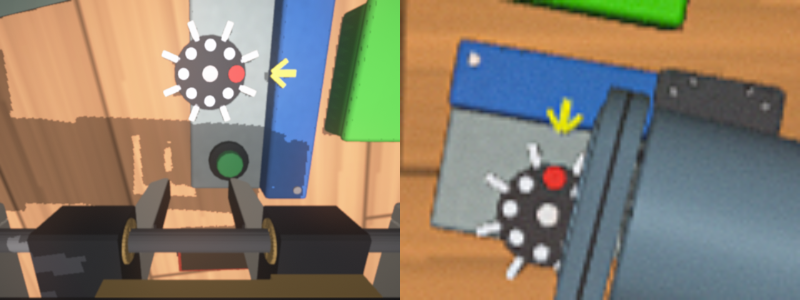

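The wheel is aligned: in the wrist view the red dot (236,74) is in line with the yellow pointer (275,73). One finger is over the button, so I press it now.

Request:
step_arm([
  [[0, 0, -0.03], 0, 0],
  [[0, 0, -0.025], 0, 0],
  [[0, 0, -0.004], 0, 0],
  [[0, 0, -0.003], 0, 0],
  [[0, 0, -0.003], 0, 0],
  [[0, 0, -0.002], 0, 0],
  [[0, 0, -0.002], 0, 0],
  [[0, 0, 0], 0, 0],
])

```text
time: 17.05
position: [0.5237, -0.0043, 0.0602]
eef_rot: [3.138, 0.0, 1.418]
contact_force: [-19.5, 4.1, 49.4]
grip_width: 0.0446
grasp_force: 24.8
```

Force is 49 N, so I'm backing off to check what the finger is on.

Request:
step_arm([
  [[0, 0, 0.003], 0, 0],
  [[0, 0, 0.002], 0, 0],
  [[0, 0, 0], 0, 0],
])

```text
time: 17.42
position: [0.5231, -0.0043, 0.061]
eef_rot: [3.14, -0.0, 1.417]
contact_force: [-7.4, 2.6, 14.3]
grip_width: 0.0465
grasp_force: 6.9
```

```bash
python3 -c "
from h import *
w=red(); s=snapshot('side')
cv2.imwrite('pics/w4.png',np.hstack([cv2.resize(w['img'],(400,300)),cv2.resize(s['img'][170:290,250:410],(400,300))]))"
```

```text
t 17.425 tcp panel [-0.0087 -0.0897] F [-7.4  2.6 14.3]
```

View pics/w4.png

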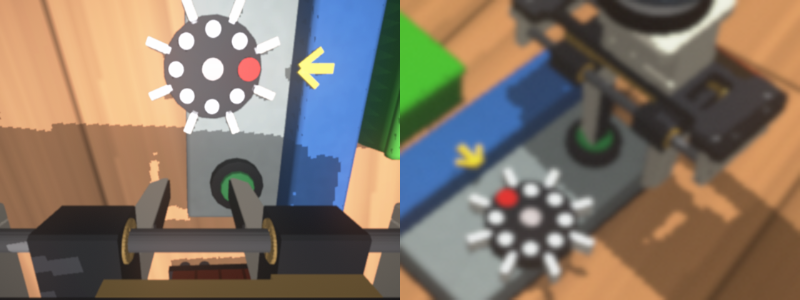

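The finger stands on the green button. I'll raise slowly to check the force profile: a spring release over about 6 mm means it was fully in.

Request:
step_arm([
  [[0, 0, 0.0015], 0, 0],
  [[0, 0, 0], 0, 0],
])

```text
time: 17.77
position: [0.5233, -0.0044, 0.0616]
eef_rot: [3.14, -0.0, 1.417]
contact_force: [-3.0, 2.0, 4.8]
grip_width: 0.0463
grasp_force: 2.3
```

Request:
step_arm([
  [[0, 0, 0.0015], 0, 0],
  [[0, 0, 0], 0, 0],
])

```text
time: 18.02
position: [0.5234, -0.0046, 0.0622]
eef_rot: [3.141, -0.0, 1.417]
contact_force: [-2.0, 2.9, 3.6]
grip_width: 0.0462
grasp_force: 2.1
```

Request:
step_arm([
  [[0, 0, 0.002], 0, 0],
  [[0, 0, 0], 0, 0],
])

```text
time: 18.27
position: [0.5235, -0.0048, 0.0639]
eef_rot: [3.141, -0.0, 1.417]
contact_force: [0.4, 2.8, 3.5]
grip_width: 0.0468
grasp_force: 1.6
```

Request:
step_arm([
  [[0, 0, 0.004], 0, 0],
  [[0, 0, 0], 0, 0],
])

```text
time: 18.52
position: [0.5233, -0.0052, 0.0678]
eef_rot: [3.141, 0.001, 1.417]
contact_force: [0.2, -0.5, 0.0]
grip_width: 0.0468
grasp_force: 0.0
```

The force falls from 4.8 N to 0 over about 6 mm, so the button was fully in and has come up. I retreat and make a last check.

Request:
step_arm([
  [[0, 0, 0.04], 0, 0],
  [[0, 0, 0.05], 0, 0],
  [[-0.04, 0, 0.03], 0, 0],
  [[-0.05, 0, 0], 0, 0],
  [[-0.05, 0, 0], 0, 0],
  [[-0.05, 0, 0], 0, 0],
  [[0, 0, 0], 0, 0],
  [[0, 0, 0], 0, 0],
])

```text
time: 19.52
position: [0.3341, -0.0052, 0.1882]
eef_rot: [3.14, 0.0, 1.416]
contact_force: [0.4, 0.3, 0.5]
grip_width: 0.047
grasp_force: 0.0
```

```bash
python3 -c "
from h import *
t=snapshot('top'); s=snapshot('side')
b=[x for x in blobs(t['img'],(0,150,80),(6,255,255),10) if x[0][0]<300]
for x in b: r=pan(onz(t,*x[0],.05)); print(r,np.arctan2(r[1],r[0]))
for x in (t,s): print(blobs(x['img'],(45,100,60),(85,255,255)))
"
```

```text
[ 0.02495498 -0.00041059] -0.01645163567307534
[([269.0, 165.6], 2680, [237, 139, 65, 54]), ([296.1, 246.1], 129, [290, 240, 13, 13])]
[([336.9, 27.6], 59, [333, 20, 8, 14]), ([306.3, 51.7], 22, [303, 48, 7, 7]), ([235.8, 204.8], 3187, [195, 171, 80, 70]), ([327.7, 222.5], 144, [321, 217, 15, 12])]
```

```bash
python3 -c "
from plant import job_done
print(job_done())"
```

```text
the job is handed in; nothing more can be done
None
```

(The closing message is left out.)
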